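# Set up the produce crate and tip in the washed taro

### The job

Put the folding crate's two fallen end walls fully upright, then tip the tray on the stand so that every taro root goes into the crate, and let the tray back down to lie flat on its stand. Leave the bowls, the jar, the pot and the bottle where they are.

Things in the scene. Friction and masses are not known exactly. Their poses are not given: they have to be found in the camera images.
- stand: Steel-rod pan stand, fixed, 135 mm high. Origin: on the counter under the middle of its front crossbar; +x = the way the tray slides (to the crate). Runners at y = +-55 mm, tops at z = 135, carry the tray from x = -235 mm to the crossbar. Guide rods (8 mm, centres y = +-77, z = 150 mm) keep the tray straight, 3 mm play each side. Open beneath; a rear cross rod joins the legs at z = 118 mm.
- stand_crossbar (a point): Middle of the stand's front crossbar (round, 10 mm thick, top at z = 135 mm, along the stand's y): the stop and the pivot for the tray. With the tray's foot bar against it and the back raised, the tray pivots here without sliding off; about 60 degrees is enough for the taro to run out, and up to that angle the tray drops back by its own weight.
- tray: Loose aluminium draining tray, 0.4 to 0.55 kg, holding the taro. Origin: underside of the floor, at the middle of the foot bar's front face; x forward, z up. Floor from x = -148 to 0 mm, 140 wide, 4 thick; back and side walls 50 mm high. Rests at origin height z = 135 mm; slid fully forward, its origin is at x = -5 mm in the stand's frame, and it starts 85 to 120 mm behind that.
- tray_foot (a point): Lower edge of the tray's foot bar, middle of its front face (x = 0, z = -12 mm in the tray's frame). The bar (6 mm thick, 90 mm wide, 12 mm deep) hangs between the runners and stops against the crossbar when the tray is slid forward.
- tray_nose (a point): Middle of the tip of the tray's pouring nose (x = 77, z = 21 mm in the tray's frame): in front of the foot bar the floor ramps up at 15 degrees for 80 mm; side walls 30 mm high, no end wall.
- tray_bar (a point): Middle of the lift bar behind the tray's back wall (x = -185, z = 40 mm in the tray's frame): round steel bar, 10 mm thick, across the tray, 80 mm clear between its arms, 33 mm clear between bar and wall. A closed gripper leaning back about 40 degrees can reach under it; it can also be pinched from above.
- crate: Green plastic folding crate, 240 x 180 x 95 mm, fixed. Origin: middle of its underside; x along its length, away from the stand, within 0.07 rad of the stand's x; z up. Floor 6 mm thick; the two long sides (y = +-87 mm, 6 mm thick, 95 mm high) are up and locked, 168 mm clear between them. Its near end is about 6 to 20 mm in front of the crossbar.
- wall_near (a joint): Hinge of the crate's end wall next to the stand: 0 = folded flat inwards, 1.57 = upright (stop). Slatted panel 164 mm wide, 81 mm from hinge to free edge, 6 mm thick, 80 g, with a hand slot. The hinge is stiff (0.07 N m, about 1 N at the edge): the wall stays where it is left. It starts fallen inwards at 0.5 to 1.05 rad.
- wall_far (a joint): Hinge of the crate's other end wall, away from the stand: same panel, same meaning, mirrored.
- wall_near_hinge (a point): Middle of the near end wall's hinge line: x = -117, z = 14 mm in the crate's frame. When upright the wall's inner face is 3 mm nearer the crate's middle.
- wall_near_edge (a point): Middle of the near end wall's free edge, halfway through its thickness (moves with the wall).
- wall_far_hinge (a point): Middle of the far end wall's hinge line: x = +117, z = 14 mm in the crate's frame. When upright the wall's inner face is 3 mm nearer the crate's middle.
- wall_far_edge (a point): Middle of the far end wall's free edge, halfway through its thickness (moves with the wall).
- bowls: Bystander: stack of upturned lacquer soup bowls, 116 mm across, 104 mm high; origin under its centre.
- jar: Bystander: amber glass pickle jar with steel lid, 90 mm across, 125 mm high; origin under its centre.
- bottle: Bystander: dark soy sauce bottle, 70 mm across, 170 mm high; origin under its centre.
- pot: Bystander: small lidded earthenware pot, 104 mm across, 106 mm high; origin under its centre.
- taro1_center (a point): Centre of a brown taro root, barrel-shaped, 36 mm thick, 44 mm long, about 35 g; starts lying in the tray, rolls easily.
- taro2_center (a point): Centre of a brown taro root, barrel-shaped, 36 mm thick, 44 mm long, about 35 g; starts lying in the tray, rolls easily.
- taro3_center (a point): Centre of a brown taro root, barrel-shaped, 36 mm thick, 44 mm long, about 35 g; starts lying in the tray, rolls easily.
- taro4_center (a point): Centre of a brown taro root, barrel-shaped, 36 mm thick, 44 mm long, about 35 g; starts lying in the tray, rolls easily.
- taro5_center (a point): Centre of a brown taro root, barrel-shaped, 36 mm thick, 44 mm long, about 35 g; starts lying in the tray, rolls easily.
- taro6_center (a point): Centre of a brown taro root, barrel-shaped, 36 mm thick, 44 mm long, about 35 g; starts lying in the tray, rolls easily.
- taro7_center (a point): Centre of a brown taro root, barrel-shaped, 36 mm thick, 44 mm long, about 35 g; starts lying in the tray, rolls easily.
Things that resemble listed ones, but are neither listed nor needed, are in the scene too. Leave any red look-alike of the part that bears taro2_center alone. What is shaped like the part that bears taro7_center but yellow is not meant.

How it is judged:
By the outcome, as a careful person would: the job done as asked, in the order asked, and still so for the second after the job is handed in, with the robot touching nothing.
It also fails if it takes over 67 s, if anything falls off the work surface, if the arm or the gripper's body presses on something with over 40 N, if the wrist force passes 120 N, or if a joint passes its speed limit or range.

### The arm

A 7-joint arm with a two-finger parallel gripper is mounted at the origin on the work surface. World frame = base frame: x ahead of the robot, y to its left, z up, the work surface at z = 0. Lengths are in m, angles in rad, forces in N, time in s.
With the tool pointing down it reaches from about 0.4 to 0.85 m from the base axis. Payload 10.4 kg.
Tool frame: the origin (TCP) lies at the very end of the fingers, on their centre line; the grasp point (between the pads) lies 19 mm behind it (manip.grip_point_offset is the distance from the TCP to the grasp point, in m); z points along the fingers, y is the line along which they close (so a half turn about z gives the same grasp; the last joint's range is limited). The gripper opens to 85 mm and grips with 20 to 120 N. Pads are 22 mm wide; open, the fingers measure 114 mm over their backs; the gripper's body (76 mm by 85 mm) begins 54 mm behind the grasp point. The pads swing forward as they close: fully open they stand 13 mm farther back than shut.
Start: joints at [1.093, 0.332, -0.065, 1.46, 0.022, 1.35, -0.088], TCP at [0.275, -0.561, 0.231] pointing down, gripper open.
Joint ranges: [-2.6, 2.6], [-0.5, 2.12], [-1.47, 1.34], [0.16, 2.42], [-1.27, 4.41], [0.06, 2.06], [-2.6, 2.6]. Speed limits (rad/s): [2.22, 2.22, 2.79, 2.79, 3.14, 3.14, 3.14].

### API

Orientations are given as a unit quaternion [x, y, z, w].
In Python, from workcell import manip gives the robot as it stands. The module is installed in compiled form; this text tells all that it offers.
- The arm moves only by the tool step_arm, never from a script. Its argument "moves" is a list of rows, each a list of 7 numbers: the closure, from 0 (fully open) to 1 (shut), then the shift along the world's x, y, z in mm, then the turn, a rotation vector about the world's x, y, z in rad. In form: [[grip, tx, ty, tz, ax, ay, az], ...]. A call has 1 to 10 rows; each row is the pose to reach, as a shift and turn from the pose commanded when the call began; what a row does not reach only later rows make up. A row lasts 1/10 s, in which the tool goes at most 50 mm and 8.59 degrees, less where a joint would pass 70% of its speed; a pose out of reach is approached as far as the arm can. A call with a gripper value outside its range is refused whole. The fingers move at their own pace and stop on an object; "grip_force" is the grip in N (left out, the last holds). Time passes only in rows, so rows that repeat a pose let the fingers close. It gives the time, the measured TCP pose, the force, the opening and the grip force at its end, in the units of the state.
- manip.get_obs(): the state, without advancing time (a new reading comes with each control period).
- manip.camera(name): name is "side" or "top"; returns a dict with "image" (384x512x3 uint8, blue, green, red), "K" (3x3 intrinsics, pixels), "rvec" (rotation vector, rad) and "tvec" (3), from world to camera coordinates, as OpenCV has them. Camera axes: x right, y down, z forward; pixel columns grow to the right and rows downward; lengths in m; the calibration is good to about 2 mm. A picture is of the moment at which its call begins. There is no depth.
- manip.hand_in(): hands the job in; it is judged then, once.
The state is a dict: "clock": time; "joint_pos": joint angles; "joint_velocities": joint speeds; "tau": joint torques, N m; "position": TCP position; "ee_rot": TCP orientation; "ft_force": force on the tool from outside, world axes, zero at the start; "torque": the same for the moment, N m; "grip_width": opening from 0.0 (shut) to 1.0 (fully open); "grasp_force": force on a finger pad.
Only numpy, scipy, OpenCV 4.12 (cv2) and the standard library are available. Lean on these libraries where they do the work, as an engineer would, in place of code of your own. Each camera call takes 0.05 s, during which the arm holds its last target. There are 200 camera calls.

## Working session

There is one attempt and no reset: what is moved stays moved. The work goes in short steps, Python scripts to look and compute and a tool call to move; the robot and the scene stay as the last step left them, time stands still between calls to the robot, and variables do not carry over. Pictures are saved under pics/ and viewed, at most 10 in all, crops included, and the job is handed in when it is done.

Besides the shell and the picture viewer there is one more tool, called after "Emit:" by a JSON object that holds its "name" and its "arguments", one argument or row to a line. step_arm: Moves the arm, as the interface text tells. Its arguments: {"type":"object","properties":{"moves":{"type":"array","items":{"type":"array","items":{"type":"number"}}},"grip_force":{"type":"number"}},"required":["moves"]}

```bash
mkdir -p pics; cat > h.py <<'E'
import numpy as np, cv2, pickle
from workcell import manip
def shot(n):
    c=manip.camera(n); pickle.dump(c,open(f'pics/{n}.pkl','wb')); return c
def P(c):
    R=cv2.Rodrigues(np.array(c['rvec'],float))[0]; return R,np.array(c['tvec'],float).ravel(),np.array(c['K'],float)
def proj(c,X):
    return cv2.projectPoints(np.atleast_2d(np.array(X,float)),np.array(c['rvec'],float),np.array(c['tvec'],float),np.array(c['K'],float),None)[0][:,0]
def onz(c,uv,z):
    R,t,K=P(c); d=R.T@np.linalg.inv(K)@np.array([*uv,1.]); o=-R.T@t; return o+d*(z-o[2])/d[2]
def tri(ca,ua,cb,ub):
    A=[]
    for c,u in((ca,ua),(cb,ub)):
        R,t,K=P(c); M=K@np.c_[R,t]; A+=[u[0]*M[2]-M[0],u[1]*M[2]-M[1]]
    v=np.linalg.svd(np.array(A))[2][-1]; return v[:3]/v[3]
E
python3 - <<'E'
from h import *
for n in('side','top'):
    c=shot(n); cv2.imwrite(f'pics/{n}0.png',cv2.resize(c['image'],(800,600),interpolation=cv2.INTER_CUBIC))
    R,t,K=P(c); print(n,-R.T@t,R[2],K[0,0])
o=manip.get_obs(); print(o['position'],o['ee_rot'],o['clock'],o['grip_width'],o['joint_pos'],manip.grip_point_offset)
E
```

```text
side [ 0.29327546 -0.44603148  0.73234967] [ 0.27576649  0.6325296  -0.72378115] 347.4660214941246
top [0.45369064 0.08905086 1.13187106] [ 0.06426884 -0.03660265 -0.99726113] 391.01975774284404
[ 0.27442813 -0.56118837  0.23062737] [ 9.74250750e-01  2.25466468e-01 -1.61728473e-04 -5.67426864e-04] 0.1 0.9998889372743552 [ 1.09339391  0.332788   -0.06472914  1.46081773  0.02161848  1.34986328
 -0.0885087 ] 0.0187
```

View pics/side0.png

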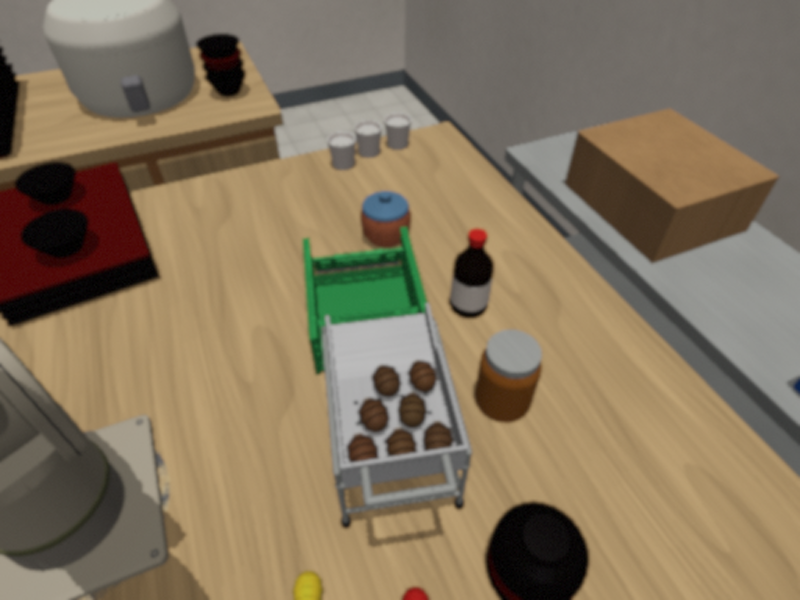

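View pics/top0.png

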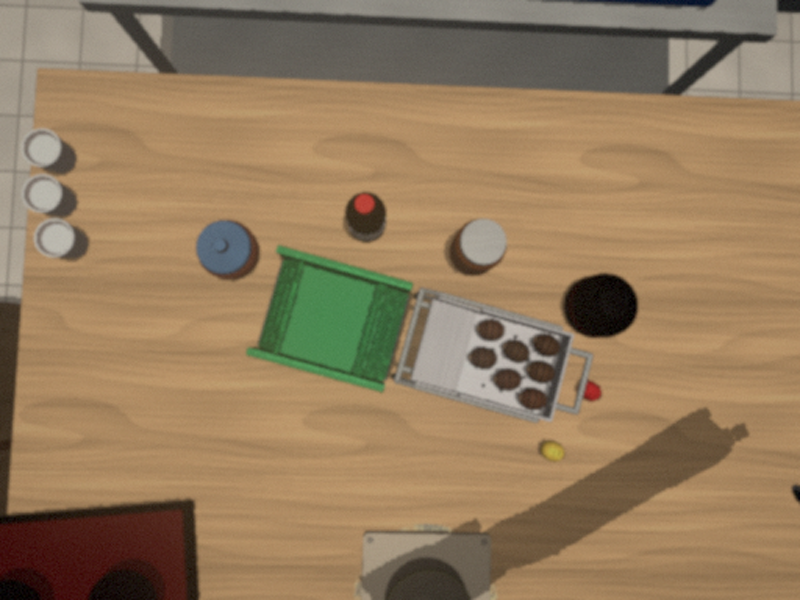

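The side view shows the crate behind the tray, from about (310,370) to (420,230). The tray holds 7 taro, and its lift bar is at about (410,495). In the top view the crate spans (248,352) to (412,287) and the tray's lift bar is near (580,380). I'll zoom in to measure.

```bash
python3 - <<'E'
from h import *
c=pickle.load(open('pics/top.pkl','rb')); cv2.imwrite('pics/t1.png',cv2.resize(c['image'][145:280,150:400],(800,432),interpolation=cv2.INTER_CUBIC))
c=pickle.load(open('pics/side.pkl','rb')); cv2.imwrite('pics/s1.png',cv2.resize(c['image'][140:350,170:330],None,fx=2.85,fy=2.85,interpolation=cv2.INTER_CUBIC))
E
```

```text
(no output)
```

View pics/t1.png

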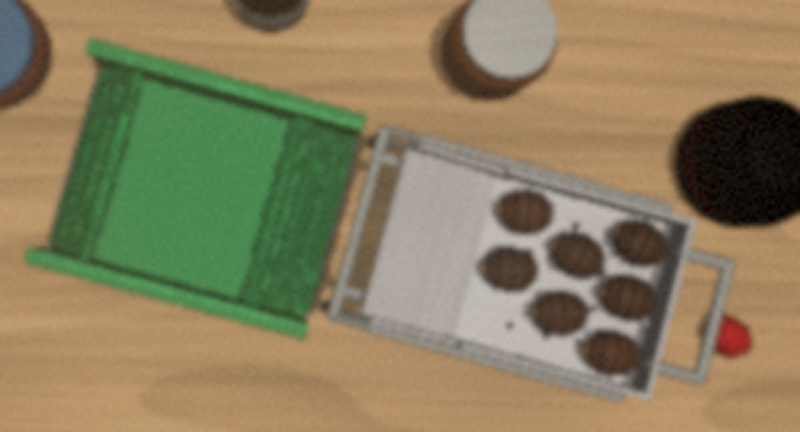

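View pics/s1.png

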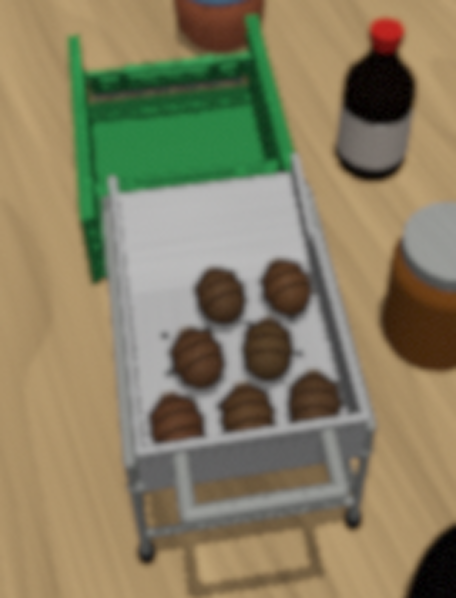

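```bash
python3 - <<'E'
from h import *
T=pickle.load(open('pics/top.pkl','rb'));S=pickle.load(open('pics/side.pkl','rb'))
t=lambda u,v:(150+u/3.2,145+v/3.2)
s=lambda u,v:(170+u/2.85,140+v/2.85)
C=np.array([onz(T,t(*p),.095) for p in((88,42),(367,117),(26,260),(303,336))]);print('crate',C.round(4).tolist(),C.mean(0).round(4))
for a,b in((0,1),(2,3),(0,2),(1,3)):d=C[a]-C[b];print(np.hypot(*d[:2]).round(4),np.degrees(np.arctan2(d[1],d[0])).round(2))
print('sidecrateUL', tri(T,t(88,42),S,s(252,16)),'LL',tri(T,t(26,260),S,s(75,38)))
print('bar',tri(T,t(718,320),S,s(268,504)), 'barL',tri(T,t(733,260),S,s(350,490)),'barR',tri(T,t(703,380),S,s(186,514)))
for n,p,z in(('cbU',(383,137),.135),('cbL',(336,312),.135),('backU',(690,225),.185),('backL',(646,390),.185),('noseU',(408,150),.156),('noseL',(368,318),.156),('nearEdgeU',(291,118),.07),('nearEdgeL',(240,298),.07),('farEdgeU',(143,75),.07),('farEdgeL',(95,255),.07),('bowl',(760,160),.104),('jar',(508,35),.125)):print(n,onz(T,t(*p),z).round(4))
print('nearedge from side lit tops',[onz(S,s(*p),.07).round(4) for p in((185,175),(280,160))])
E
```

```text
crate [[0.6121, 0.2725, 0.095], [0.5569, 0.0394, 0.095], [0.4307, 0.3156, 0.095], [0.3745, 0.0872, 0.095]] [0.4935 0.1787 0.095 ]
0.2396 76.68
0.2352 76.17
0.1865 -13.34
0.1886 -14.7
sidecrateUL [0.61202707 0.27318035 0.09234544] LL [0.43352326 0.31603516 0.08974068]
bar [ 0.40066591 -0.22982644  0.17887889] barL [ 0.44711758 -0.24113147  0.17911956] barR [ 0.35516189 -0.21773175  0.18173243]
cbU [0.5373 0.028  0.135 ]
cbL [0.397  0.0617 0.135 ]
backU [ 0.4728 -0.2056  0.185 ]
backL [ 0.3471 -0.1732  0.185 ]
noseU [0.5259 0.0094 0.156 ]
noseL [0.3942 0.0373 0.156 ]
nearEdgeU [0.5565 0.1029 0.07  ]
nearEdgeL [0.403  0.1411 0.07  ]
farEdgeU [0.5893 0.2295 0.07  ]
farEdgeL [0.4359 0.2638 0.07  ]
bowl [ 0.5302 -0.2892  0.104 ]
jar [ 0.6247 -0.0725  0.125 ]
nearedge from side lit tops [array([0.4776, 0.1174, 0.07  ]), array([0.5633, 0.1001, 0.07  ])]
```

Both views agree. The stand and crate x axis point at about 76.3° in the world. The crate centre is about (0.494, 0.179), the crossbar (0.467, 0.045), and the lift bar (0.401, -0.230, 0.179), so the tray has to slide about 93 mm. The walls are at about 0.76 rad (near) and 0.95 rad (far). First I move over the crate with the gripper closed.

Emit:
{"name": "step_arm", "arguments": {
  "moves": [
    [1,0,0,60,0,0,0],
    [1,177,755,80,0,0,0.878],
    [1,177,755,80,0,0,0.878],
    [1,177,755,80,0,0,0.878],
    [1,177,755,80,0,0,0.878],
    [1,177,755,80,0,0,0.878],
    [1,177,755,80,0,0,0.878],
    [1,177,755,80,0,0,0.878],
    [1,177,755,80,0,0,0.878],
    [1,177,755,80,0,0,0.878]
  ]
}}

```text
clock: 1.1
position: [0.377, -0.1217, 0.2987]
ee_rot: [0.786, 0.618, -0.0, 0.0]
ft_force: [1.3, -0.2, -0.3]
grip_width: 0.001
grasp_force: 0.0
```

Emit:
{"name": "step_arm", "arguments": {
  "moves": [
    [1,74,316,10,0,0,0],
    [1,74,316,10,0,0,0],
    [1,74,316,10,0,0,0],
    [1,74,316,10,0,0,0],
    [1,74,316,10,0,0,0],
    [1,74,316,10,0,0,0],
    [1,74,316,10,0,0,0],
    [1,74,316,10,0,0,0],
    [1,74,316,10,0,0,0]
  ]
}}

```text
clock: 2.0
position: [0.451, 0.1923, 0.3083]
ee_rot: [0.786, 0.619, -0.0, -0.0]
ft_force: [0.1, -0.6, 0.3]
grip_width: -0.004
grasp_force: 0.0
```

Emit:
{"name": "step_arm", "arguments": {
  "moves": [
    [1,0,0,-50,0,0,0],
    [1,0,0,-100,0,0,0],
    [1,0,0,-150,0,0,0],
    [1,0,0,-200,0,0,0],
    [1,0,0,-230,0,0,0],
    [1,0,0,-256,0,0,0],
    [1,0,0,-256,0,0,0]
  ]
}}

```text
clock: 2.7
position: [0.4493, 0.1895, 0.0498]
ee_rot: [0.787, 0.617, -0.003, -0.001]
ft_force: [-0.5, 0.7, 0.8]
grip_width: 0.002
grasp_force: 0.0
```

```bash
python3 - <<'E'
from h import *
a=shot('top')['image'][110:290,130:400];b=shot('side')['image'][90:300,150:330]
a=cv2.resize(a,(450,300));b=cv2.resize(b,(350,408));o=np.zeros((408,800,3),np.uint8);o[:300,:450]=a;o[:,450:]=b
cv2.imwrite('pics/a.png',o)
E
```

```text
(no output)
```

View pics/a.png

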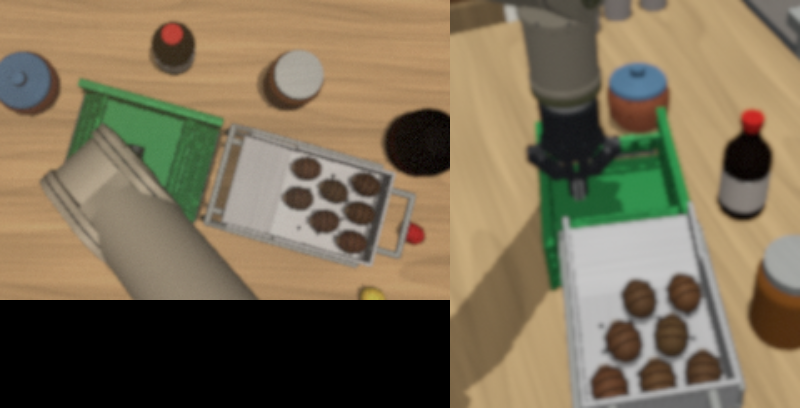

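The closed fingers are inside the crate at about (578,190) in the side inset, clear of both walls. Next I push the far wall outward.

Emit:
{"name": "step_arm", "arguments": {
  "moves": [
    [1,6,25,0,0,0,0],
    [1,11,46,0,0,0,0],
    [1,15,60,0,0,0,0],
    [1,18,73,0,0,0,0],
    [1,20,84,0,0,0,0],
    [1,22,92,0,0,0,0],
    [1,23,96,0,0,0,0],
    [1,23,96,0,0,0,0]
  ]
}}

```text
clock: 3.6
position: [0.4759, 0.2903, 0.0557]
ee_rot: [0.786, 0.618, 0.003, 0.0]
ft_force: [-0.9, 0.3, 12.4]
grip_width: 0.001
grasp_force: 0.0
```

```bash
python3 - <<'E'
from h import *
a=shot('top')['image'][130:260,140:290];b=shot('side')['image'][100:260,170:300]
a=cv2.resize(a,(400,347),interpolation=2);b=cv2.resize(b,(400,492),interpolation=2);o=np.zeros((492,800,3),np.uint8);o[:347,:400]=a;o[:,400:]=b
cv2.imwrite('pics/b.png',o)
E
```

```text
(no output)
```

View pics/b.png

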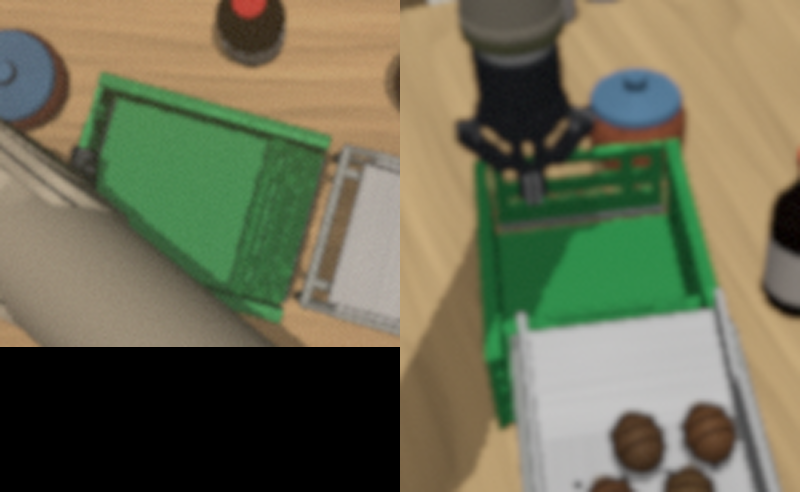

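The far wall looks upright, with the fingers at about (532,185). The upward force suggests part of the gripper is resting on an edge, so I raise a little, then press at the edge to make sure the wall is on its stop.

Emit:
{"name": "step_arm", "arguments": {
  "moves": [
    [1,-1,-3,8,0,0,0],
    [1,-1,-3,16,0,0,0],
    [1,-1,-3,16,0,0,0],
    [1,0,0,16,0,0,0],
    [1,1,3,16,0,0,0],
    [1,1,3,16,0,0,0]
  ]
}}

```text
clock: 4.3
position: [0.4751, 0.2916, 0.0685]
ee_rot: [0.786, 0.618, -0.0, -0.0]
ft_force: [-0.8, -0.1, 0.2]
grip_width: -0.002
grasp_force: 0.0
```

Emit:
{"name": "step_arm", "arguments": {
  "moves": [
    [1,0.5,2,0,0,0,0],
    [1,1,4,0,0,0,0],
    [1,1.5,6,0,0,0,0],
    [1,1.5,6,0,0,0,0]
  ]
}}

```text
clock: 4.7
position: [0.4756, 0.2919, 0.0676]
ee_rot: [0.787, 0.617, -0.005, 0.003]
ft_force: [-10.7, -23.0, 15.7]
grip_width: 0.004
grasp_force: 12.5
```

The far wall is at its stop, with a firm 25 N reaction. Now I back off, lean the tool toward the stand, and get ready for the near wall.

Emit:
{"name": "step_arm", "arguments": {
  "moves": [
    [1,-7,-30,5,0,0,0],
    [1,-16,-67,10,0,0,0],
    [1,-24,-98,10,-0.15,0.036,0],
    [1,-24,-98,10,-0.29,0.071,0],
    [1,-24,-98,5,-0.44,0.106,0],
    [1,-24,-98,-5,-0.59,0.143,0],
    [1,-24,-98,-15,-0.59,0.143,0],
    [1,-24,-98,-15,-0.59,0.143,0]
  ]
}}

```text
clock: 5.5
position: [0.4538, 0.2002, 0.0525]
ee_rot: [0.75, 0.59, -0.235, 0.186]
ft_force: [3.5, -1.9, 2.8]
grip_width: -0.0
grasp_force: 0.0
```

Emit:
{"name": "step_arm", "arguments": {
  "moves": [
    [1,-7,-29,0,0,0,0],
    [1,-12,-49,0,0,0,0],
    [1,-16,-66,1,0,0,0],
    [1,-19,-80,3,0,0,0],
    [1,-22,-90,6,0,0,0],
    [1,-23,-97,8,0,0,0],
    [1,-24,-101,10,0,0,0],
    [1,-24.5,-103,10,0,0,0],
    [1,-24.5,-103,10,0,0,0]
  ]
}}

```text
clock: 6.4
position: [0.4283, 0.0964, 0.0638]
ee_rot: [0.75, 0.59, -0.235, 0.185]
ft_force: [-0.0, -0.5, 0.8]
grip_width: 0.002
grasp_force: 0.0
```

Emit:
{"name": "step_arm", "arguments": {
  "moves": [
    [1,-0.5,-2,0,0,0,0],
    [1,-1,-4,0,0,0,0],
    [1,-1.5,-6,0,0,0,0],
    [1,-1.5,-6,0,0,0,0]
  ]
}}

```text
clock: 6.8
position: [0.4266, 0.09, 0.0637]
ee_rot: [0.75, 0.59, -0.235, 0.185]
ft_force: [-0.2, -0.4, -0.0]
grip_width: 0.001
grasp_force: 0.2
```

Emit:
{"name": "step_arm", "arguments": {
  "moves": [
    [1,-0.5,-2,0,0,0,0],
    [1,-1,-4,0,0,0,0],
    [1,-1,-4,0,0,0,0]
  ]
}}

```text
clock: 7.1
position: [0.426, 0.0874, 0.0638]
ee_rot: [0.75, 0.59, -0.234, 0.184]
ft_force: [1.4, 5.9, 0.9]
grip_width: -0.002
grasp_force: 2.9
```

```bash
python3 - <<'E'
from h import *
a=shot('top')['image'][130:260,140:290];b=shot('side')['image'][100:260,170:300]
a=cv2.resize(a,(400,347),interpolation=2);b=cv2.resize(b,(400,492),interpolation=2);o=np.zeros((492,800,3),np.uint8);o[:347,:400]=a;o[:,400:]=b
cv2.imwrite('pics/c.png',o)
E
```

```text
(no output)
```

View pics/c.png

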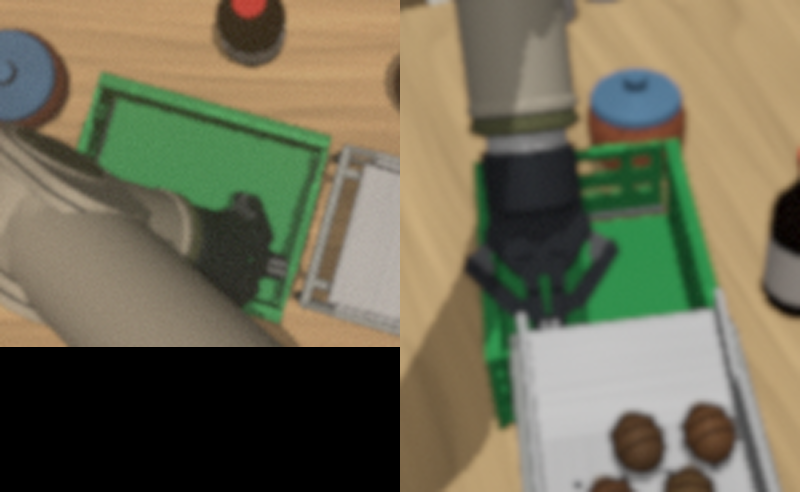

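The near wall is up in the top inset, a thin edge at about (310,200), and it shows its first resistance. I press it firmly onto its stop.

Emit:
{"name": "step_arm", "arguments": {
  "moves": [
    [1,-0.5,-2,0,0,0,0],
    [1,-0.8,-3.5,0,0,0,0],
    [1,-0.8,-3.5,0,0,0,0]
  ]
}}

```text
clock: 7.5
position: [0.4259, 0.087, 0.0638]
ee_rot: [0.75, 0.592, -0.231, 0.183]
ft_force: [2.2, 16.8, 0.8]
grip_width: 0.0
grasp_force: 8.5
```

Emit:
{"name": "step_arm", "arguments": {
  "moves": [
    [1,8,35,0,0,0,0],
    [1,12,50,40,0,0,0],
    [1,12,50,90,0,0,0],
    [1,12,50,140,0,0,0],
    [1,12,50,190,0.15,-0.036,0],
    [1,12,50,240,0.29,-0.071,0],
    [1,5,5,240,0.44,-0.106,0],
    [1,0,-45,240,0.59,-0.143,0],
    [1,-5,-95,240,0.59,-0.143,0],
    [1,-10,-145,240,0.59,-0.143,0]
  ]
}}

```text
clock: 8.5
position: [0.4153, -0.0468, 0.3044]
ee_rot: [0.788, 0.616, 0.001, 0.001]
ft_force: [1.8, -0.8, 1.1]
grip_width: 0.004
grasp_force: 0.0
```

Emit:
{"name": "step_arm", "arguments": {
  "moves": [
    [1,-25,-212,0,0,0,0],
    [1,-25,-212,0,0,0,0],
    [1,-25,-212,0,0,0,0],
    [1,-25,-212,0,0,0,0],
    [1,-25,-212,0,0,0,0],
    [1,-25,-212,0,0,0,0],
    [1,-25,-212,0,0,0,0]
  ]
}}

```text
clock: 9.2
position: [0.392, -0.2537, 0.3035]
ee_rot: [0.786, 0.618, 0.0, -0.0]
ft_force: [0.1, -0.5, 0.2]
grip_width: 0.001
grasp_force: 0.0
```

```bash
python3 - <<'E'
from h import *
a=shot('top')['image'][130:290,140:410];b=shot('side')['image'][130:360,170:330]
a=cv2.resize(a,(470,279),interpolation=2);b=cv2.resize(b,(330,474),interpolation=2);o=np.zeros((474,800,3),np.uint8);o[:279,:470]=a;o[:,470:]=b
cv2.imwrite('pics/d.png',o);print(manip.get_obs()['position'],manip.get_obs()['ee_rot'])
E
```

```text
[ 0.39229497 -0.253193    0.30378737] [7.85321083e-01 6.19088676e-01 6.64428736e-05 5.31225608e-05]
```

View pics/d.png

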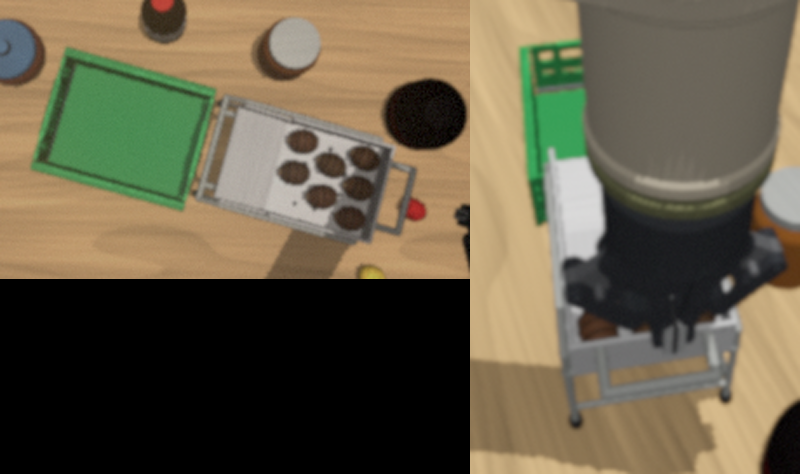

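Both crate walls are upright in the top inset, with thin edges at (50,110) and (200,150). All seven taro are still in the tray, and the lift bar is at about (410,200). Next I go down behind the bar.

Emit:
{"name": "step_arm", "arguments": {
  "moves": [
    [1,-2,-18,0,0,0,0],
    [1,-2,-18,-50,0,0,0],
    [1,-2,-18,-100,0,0,0],
    [1,-2,-18,-135,0,0,0],
    [1,-2,-18,-154,0,0,0],
    [1,-2,-18,-154,0,0,0],
    [1,3,2,-154,0,0,0],
    [1,3,2,-154,0,0,0]
  ]
}}

```text
clock: 10.1
position: [0.3964, -0.2511, 0.1512]
ee_rot: [0.785, 0.619, 0.001, 0.001]
ft_force: [0.6, 0.6, -0.3]
grip_width: 0.001
grasp_force: 0.0
```

Emit:
{"name": "step_arm", "arguments": {
  "moves": [
    [1,1,5,0,0,0,0],
    [1,3,12,0,0,0,0],
    [1,5,21,0,0,0,0],
    [1,7.5,31,0,0,0,0],
    [1,10,41,0,0,0,0],
    [1,12,51,0,0,0,0],
    [1,14.5,60,0,0,0,0],
    [1,16.5,68,0,0,0,0],
    [1,18,75,0,0,0,0],
    [1,19,80,0,0,0,0]
  ]
}}

```text
clock: 11.1
position: [0.4142, -0.1732, 0.1504]
ee_rot: [0.786, 0.618, -0.0, 0.001]
ft_force: [-1.2, -6.0, 4.6]
grip_width: 0.0
grasp_force: 3.0
```

Emit:
{"name": "step_arm", "arguments": {
  "moves": [
    [1,1,4,0,0,0,0],
    [1,2,8,0,0,0,0],
    [1,2.5,11,0,0,0,0],
    [1,3,13,0,0,0,0],
    [1,3,13,0,0,0,0]
  ]
}}

```text
clock: 11.6
position: [0.4171, -0.1601, 0.1502]
ee_rot: [0.786, 0.618, 0.0, 0.001]
ft_force: [-1.0, -4.1, 2.6]
grip_width: 0.005
grasp_force: 2.0
```

Emit:
{"name": "step_arm", "arguments": {
  "moves": [
    [1,0.7,3,0,0,0,0],
    [1,1.2,5,0,0,0,0],
    [1,1.7,7,0,0,0,0],
    [1,1.7,7,0,0,0,0]
  ]
}}

```text
clock: 12.0
position: [0.4187, -0.153, 0.15]
ee_rot: [0.786, 0.618, 0.0, 0.0]
ft_force: [-1.3, -4.3, 3.0]
grip_width: -0.002
grasp_force: 2.1
```

Emit:
{"name": "step_arm", "arguments": {
  "moves": [
    [1,0.7,3,0,0,0,0],
    [1,1.4,6,0,0,0,0],
    [1,1.4,6,0,0,0,0]
  ]
}}

```text
clock: 12.3
position: [0.419, -0.1523, 0.1503]
ee_rot: [0.788, 0.616, -0.002, 0.003]
ft_force: [-3.9, -26.9, 4.4]
grip_width: -0.0
grasp_force: 13.1
```

Emit:
{"name": "step_arm", "arguments": {
  "moves": [
    [1,0.7,3,0,0,0,0],
    [1,1.4,6,0,0,0,0],
    [1,1.4,6,0,0,0,0]
  ]
}}

```text
clock: 12.6
position: [0.4193, -0.1519, 0.151]
ee_rot: [0.789, 0.614, -0.004, 0.005]
ft_force: [-11.2, -47.1, 9.3]
grip_width: 0.0
grasp_force: 24.4
```

Emit:
{"name": "step_arm", "arguments": {
  "moves": [
    [1,-3.8,-15.6,0,0,0,0],
    [1,-3.8,-15.6,0,0,0,0],
    [1,-2.5,-10.5,0,0.136,-0.033,0],
    [1,-1.7,-7,-1,0.271,-0.066,0],
    [1,-0.8,-3.2,-2,0.407,-0.098,0],
    [1,0.1,0.4,-3,0.543,-0.131,0],
    [1,1,4.4,-3,0.678,-0.164,0],
    [1,1,4.4,-3,0.678,-0.164,0]
  ]
}}

```text
clock: 13.4
position: [0.4212, -0.1368, 0.1446]
ee_rot: [0.74, 0.578, 0.27, -0.214]
ft_force: [-0.7, 0.2, 0.6]
grip_width: -0.004
grasp_force: 0.0
```

Lifting the tray in an arc about the crossbar.

Emit:
{"name": "step_arm", "arguments": {
  "moves": [
    [1,0.3,1,6,0,0,0],
    [1,0.5,2,12,0,0,0],
    [1,1.2,5,20,0,0,0],
    [1,1.8,7.6,28,0,0,0],
    [1,2.6,10.7,36,0,0,0],
    [1,3.5,14.3,44,0,0,0],
    [1,4.4,18.2,52,0,0,0],
    [1,5.4,22.4,59,0,0,0],
    [1,6.5,26.8,66,0,0,0],
    [1,6.5,26.8,66,0,0,0]
  ]
}}

```text
clock: 14.4
position: [0.4292, -0.109, 0.2137]
ee_rot: [0.738, 0.581, 0.269, -0.211]
ft_force: [-1.0, -2.3, -0.7]
grip_width: -0.003
grasp_force: 1.1
```

```bash
python3 - <<'E'
from h import *
a=shot('top')['image'][130:290,140:410];b=shot('side')['image'][100:330,170:330]
a=cv2.resize(a,(470,279),interpolation=2);b=cv2.resize(b,(330,474),interpolation=2);o=np.zeros((474,800,3),np.uint8);o[:279,:470]=a;o[:,470:]=b
cv2.imwrite('pics/e.png',o)
E
```

```text
(no output)
```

View pics/e.png

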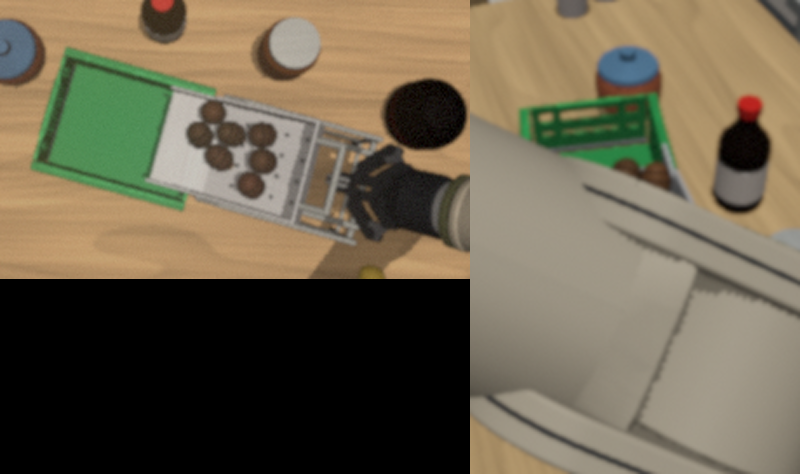

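The tray is up about 20° and the taro are moving onto the nose at about (215,130) in the top inset. I continue the arc.

Emit:
{"name": "step_arm", "arguments": {
  "moves": [
    [1,1.1,4.7,7,0,0,0],
    [1,2.4,9.7,13.9,0,0,0],
    [1,3.7,15.1,20.4,0,0,0],
    [1,5,20.8,26.7,0,0,0],
    [1,6.4,26.6,32.8,0,0,0],
    [1,7.9,32.8,38.5,0,0,0],
    [1,9.5,39.2,44,0,0,0],
    [1,11.1,45.8,49.1,0,0,0],
    [1,12.7,52.6,54,0,0,0],
    [1,14.4,59.6,58.6,0,0,0]
  ]
}}

```text
clock: 15.5
position: [0.4433, -0.0493, 0.2716]
ee_rot: [0.739, 0.581, 0.269, -0.211]
ft_force: [-0.4, -0.6, -0.8]
grip_width: 0.0
grasp_force: 0.4
```

Emit:
{"name": "step_arm", "arguments": {
  "moves": [
    [1,1.7,7.2,4,0,0,0],
    [1,3.5,14.6,8.1,0,0,0],
    [1,5.3,22,11.7,0,0,0],
    [1,7.2,29.7,15,0,0,0],
    [1,9.1,37.5,17.9,0,0,0],
    [1,11,45.5,20.4,0,0,0],
    [1,11,45.5,20.4,0,0,0],
    [1,11,45.5,20.4,0,0,0],
    [1,11,45.5,20.4,0,0,0]
  ]
}}

```text
clock: 16.4
position: [0.4541, -0.0048, 0.2915]
ee_rot: [0.739, 0.581, 0.268, -0.212]
ft_force: [-0.8, 0.6, -0.3]
grip_width: 0.002
grasp_force: 0.1
```

```bash
python3 - <<'E'
from h import *
a=shot('top')['image'][130:290,140:410];b=shot('side')['image'][100:330,170:330]
a=cv2.resize(a,(470,279),interpolation=2);b=cv2.resize(b,(330,474),interpolation=2);o=np.zeros((474,800,3),np.uint8);o[:279,:470]=a;o[:,470:]=b
cv2.imwrite('pics/f.png',o)
E
```

```text
(no output)
```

View pics/f.png

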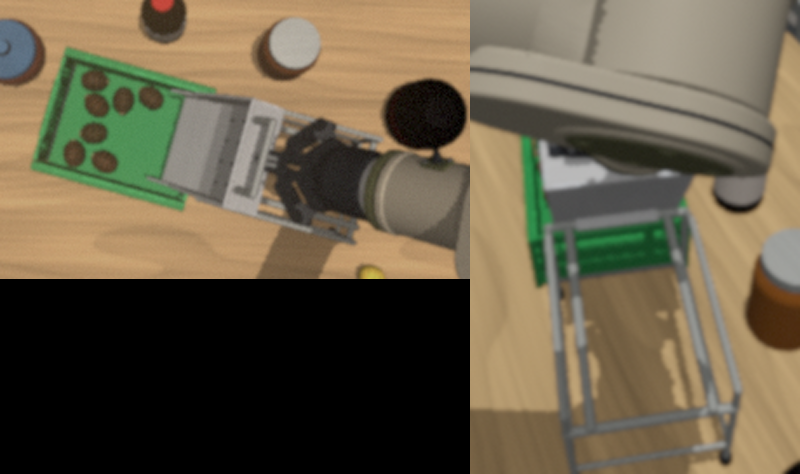

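All seven taro are in the crate, at (95,80), (97,104), (123,99), (150,97), (93,132), (75,153) and (105,160) in the top inset. I lower the tray along the same arc.

Emit:
{"name": "step_arm", "arguments": {
  "moves": [
    [1,-1.9,-8,-2.5,0,0,0],
    [1,-3.8,-15.8,-5.4,0,0,0],
    [1,-5.7,-23.5,-8.7,0,0,0],
    [1,-7.5,-30.9,-12.3,0,0,0],
    [1,-9.3,-38.3,-16.4,0,0,0],
    [1,-11,-45.5,-20.4,0,0,0],
    [1,-11,-45.5,-20.4,0,0,0]
  ]
}}

```text
clock: 17.2
position: [0.4429, -0.0511, 0.2705]
ee_rot: [0.739, 0.58, 0.268, -0.212]
ft_force: [0.2, -0.1, -0.9]
grip_width: -0.001
grasp_force: 0.4
```

Emit:
{"name": "step_arm", "arguments": {
  "moves": [
    [1,-1.7,-7,-4.6,0,0,0],
    [1,-3.3,-13.8,-9.5,0,0,0],
    [1,-4.9,-20.4,-14.6,0,0,0],
    [1,-6.5,-26.8,-20.1,0,0,0],
    [1,-8,-33,-25.8,0,0,0],
    [1,-9.4,-38.8,-31.9,0,0,0],
    [1,-10.7,-44.5,-38.2,0,0,0],
    [1,-12,-49.9,-44.7,0,0,0],
    [1,-13.3,-54.9,-51.6,0,0,0],
    [1,-14.4,-59.6,-58.6,0,0,0]
  ]
}}

```text
clock: 18.2
position: [0.4287, -0.11, 0.212]
ee_rot: [0.739, 0.581, 0.269, -0.211]
ft_force: [-0.0, -0.6, -1.0]
grip_width: -0.004
grasp_force: 0.5
```

Emit:
{"name": "step_arm", "arguments": {
  "moves": [
    [1,-1.1,-4.4,-7,0,0,0],
    [1,-2.1,-8.6,-14,0,0,0],
    [1,-3,-12.5,-22,0,0,0],
    [1,-3.9,-16.1,-30,0,0,0],
    [1,-4.7,-19.2,-38,0,0,0],
    [1,-5.3,-21.8,-46,0,0,0],
    [1,-6,-24.8,-54,0,0,0],
    [1,-6.3,-26,-61,0,0,0],
    [1,-6.8,-28,-68,0,0,0],
    [1,-6.8,-28,-68,0,0,0]
  ]
}}

```text
clock: 19.2
position: [0.4217, -0.1374, 0.1439]
ee_rot: [0.739, 0.581, 0.269, -0.212]
ft_force: [-0.2, -0.2, 0.7]
grip_width: -0.001
grasp_force: 0.0
```

```bash
python3 - <<'E'
from h import *
T0=pickle.load(open('pics/top.pkl','rb'))
t=shot('top');s=shot('side')
# predicted px of flat tray corners / bar in the forward pose vs. brightness there
u=np.array([.235,.972,0]);v=np.array([-.972,.235,0]);o=np.array([.467,.045,.135])-.005*u
W=lambda x,y,z:o+x*u+y*v+np.array([0,0,z])
for n,c in(('top',t),('side',s)):
    g=cv2.cvtColor(c['image'],cv2.COLOR_BGR2GRAY)
    for y in(-.03,0,.03):
        r=[]
        for z in(-.04,.05):
            r.append(proj(c,W(-.074,y,z))[0].round())
        r.append(proj(c,W(-.185,y,.04))[0].round(1))
        print(n,y,[list(map(float,q)) for q in r])
g=cv2.cvtColor(t['image'],cv2.COLOR_BGR2GRAY)
# profile along the tray's mid line at bar height and floor height
for y in(-.03,.03):
    print([int(g[tuple(proj(t,W(x,y,.04))[0].round().astype(int)[::-1])]) for x in np.arange(-.23,-.13,.004)])
o=manip.get_obs();print(o['position'],o['ft_force'])
E
```

```text
top -0.03 [[293.0, 212.0], [298.0, 211.0], [340.7, 223.3]]
top 0 [[290.0, 223.0], [295.0, 223.0], [337.6, 235.2]]
top 0.03 [[287.0, 234.0], [292.0, 235.0], [334.6, 247.0]]
side -0.03 [[260.0, 242.0], [260.0, 216.0], [270.7, 266.3]]
side 0 [[246.0, 244.0], [245.0, 218.0], [254.6, 268.8]]
side 0.03 [[233.0, 246.0], [231.0, 220.0], [238.3, 271.3]]
[37, 34, 35, 36, 38, 56, 79, 136, 135, 107, 98, 138, 124, 99, 98, 100, 103, 103, 123, 136, 162, 118, 80, 96, 122]
[35, 33, 35, 37, 42, 53, 70, 104, 101, 97, 94, 131, 133, 104, 97, 97, 102, 102, 100, 104, 127, 136, 85, 84, 106]
[ 0.4221533  -0.1373069   0.14481438] [-0.1147273   0.20347313 -0.17569482]
```

The tray is flat: its lift bar and back wall appear at the predicted pixels, and the force is zero. I slide the fingers out along their axis.

Emit:
{"name": "step_arm", "arguments": {
  "moves": [
    [1,-1,-4,-3,0,0,0],
    [1,-1,-4,-3,0,0,0],
    [1,-3,-12,7,0,0,0],
    [1,-6,-24,20,0,0,0],
    [1,-9,-36,35,0,0,0],
    [1,-11,-48,60,0,0,0],
    [1,-12,-50,100,0,0,0],
    [1,-12,-50,140,0,0,0],
    [1,-12,-50,180,0,0,0],
    [1,-12,-50,180,0,0,0]
  ]
}}

```text
clock: 20.3
position: [0.4111, -0.1888, 0.3304]
ee_rot: [0.739, 0.582, 0.269, -0.207]
ft_force: [0.6, -0.2, -0.5]
grip_width: -0.0
grasp_force: 0.0
```

Emit:
{"name": "step_arm", "arguments": {
  "moves": [
    [1,-12,-50,0,0,0,0],
    [1,-24,-100,0,0,0,0],
    [1,-36,-150,0,0,0,0],
    [1,-36,-150,0,0,0,0],
    [1,-36,-150,0,0,0,0]
  ]
}}

```text
clock: 20.8
position: [0.3732, -0.339, 0.3241]
ee_rot: [0.74, 0.58, 0.269, -0.212]
ft_force: [0.3, 0.4, -0.1]
grip_width: -0.001
grasp_force: 0.0
```

```bash
python3 - <<'E'
from h import *
T0=cv2.imread('pics/top0.png')
t=shot('top');g=cv2.cvtColor(t['image'],cv2.COLOR_BGR2GRAY)
u=np.array([.235,.972,0]);v=np.array([-.972,.235,0]);o=np.array([.467,.045,.135])-.005*u
W=lambda x,y,z:o+x*u+y*v+np.array([0,0,z])
for y in(-.03,.03):
    print([int(g[tuple(proj(t,W(x,y,.04))[0].round().astype(int)[::-1])]) for x in np.arange(-.23,-.13,.004)])
hsv=cv2.cvtColor(t['image'],cv2.COLOR_BGR2HSV)
# brown dark blobs inside crate and tray floor
def blobs(poly):
    m=np.zeros(g.shape,np.uint8);cv2.fillPoly(m,[np.int32(poly)],255)
    b=((g<85)&(hsv[...,0]<25)&(m>0)).astype(np.uint8);n,_,st,ce=cv2.connectedComponentsWithStats(b)
    return [(int(st[i,4]),ce[i].round(0).tolist()) for i in range(1,n) if st[i,4]>8]
c=np.array([.4935,.1787,.02])
Q=lambda a,b:proj(t,c+a*u+b*v)[0]
print('crate',blobs([Q(-.11,-.08),Q(.11,-.08),Q(.11,.08),Q(-.11,.08)]))
print('tray',blobs([proj(t,W(a,b,.01))[0] for a,b in((-.13,-.055),(.05,-.055),(.05,.055),(-.13,.055))]))
# bystander motion vs the first top image
a=cv2.resize(T0,(512,384));d=cv2.absdiff(a,t['image']).max(2)
for n,(x,y) in dict(bowl=(384,195),jar=(307,157),pot=(145,159),bottle=(233,138)).items():print(n,d[y-25:y+25,x-30:x+30].mean().round(1))
ob=manip.get_obs();print(ob['position'],ob['clock'],ob['ft_force'])
E
```

```text
[150, 146, 151, 143, 137, 133, 117, 137, 139, 136, 130, 141, 118, 100, 97, 105, 151, 156, 158, 156, 160, 115, 77, 93, 122]
[148, 150, 153, 151, 140, 142, 126, 154, 151, 142, 138, 137, 130, 101, 96, 108, 148, 151, 151, 154, 150, 137, 87, 85, 104]
crate [(108, [194.0, 176.0]), (106, [210.0, 187.0]), (105, [226.0, 186.0]), (106, [195.0, 190.0]), (98, [193.0, 206.0]), (111, [182.0, 218.0]), (109, [200.0, 222.0])]
tray []
bowl 6.7
jar 2.6
pot 4.4
bottle 2.8
[ 0.3739703  -0.33757943  0.32461609] 20.85 [0.30985892 0.1213094  0.19530433]
```

```bash
python3 - <<'E'
from h import *
t=pickle.load(open('pics/top.pkl','rb'));d=cv2.imread('pics/d.png')[:279,:470]
d=cv2.resize(d,(270,160));n=t['image'][130:290,140:410]
u=np.array([.235,.972,0]);v=np.array([-.972,.235,0]);c=np.array([.4935,.1787,.095])
for sgn in(-1,1):
  for y in(-.05,.05):
    P_=[proj(t,c+sgn*x*u+y*v)[0]-[140,130] for x in np.arange(.03,.135,.005)]
    print(sgn,y,[int(d[int(round(p[1])),int(round(p[0])),1]) for p in P_]);print('   now',[int(n[int(round(p[1])),int(round(p[0])),1]) for p in P_])
E
```

```text
-1 -0.05 [140, 138, 140, 140, 141, 141, 140, 143, 140, 140, 142, 141, 138, 140, 136, 100, 103, 129, 111, 111, 128]
   now [64, 64, 67, 113, 116, 96, 120, 160, 166, 163, 167, 166, 165, 163, 165, 164, 165, 164, 164, 166, 168]
-1 0.05 [139, 140, 139, 140, 140, 141, 141, 139, 139, 141, 141, 142, 142, 141, 136, 97, 106, 132, 111, 128, 120]
   now [135, 135, 139, 134, 107, 92, 134, 168, 166, 169, 165, 169, 169, 168, 171, 166, 169, 170, 169, 169, 170]
1 -0.05 [138, 141, 142, 139, 139, 140, 140, 139, 141, 139, 139, 139, 136, 133, 84, 65, 66, 123, 148, 142, 144]
   now [77, 131, 136, 116, 81, 56, 55, 55, 57, 53, 88, 129, 136, 131, 85, 62, 65, 114, 137, 136, 138]
1 0.05 [139, 139, 141, 140, 138, 140, 140, 140, 139, 140, 138, 140, 138, 133, 81, 68, 76, 97, 150, 155, 154]
   now [60, 93, 124, 127, 73, 56, 62, 71, 63, 58, 80, 127, 134, 126, 79, 66, 72, 96, 142, 150, 151]
```

```bash
python3 - <<'E'
from h import *
t=pickle.load(open('pics/top.pkl','rb'));d=cv2.imread('pics/d.png')[:279,:470]
d=cv2.resize(d,(270,160));n=t['image'][130:290,140:410]
u=np.array([.235,.972,0]);v=np.array([-.972,.235,0]);c=np.array([.4935,.1787,.095])
for y in(-.081,-.078,-.075,.075,.078,.081):
    P_=[proj(t,c-x*u+y*v)[0]-[140,130] for x in np.arange(.03,.135,.005)]
    print(y,[int(d[int(round(p[1])),int(round(p[0])),1]) for p in P_]);print('   now',[int(n[int(round(p[1])),int(round(p[0])),1]) for p in P_])
E
```

```text
-0.081 [92, 78, 87, 80, 91, 80, 89, 82, 87, 73, 87, 81, 88, 77, 97, 81, 105, 133, 128, 103, 99]
   now [88, 70, 82, 77, 87, 81, 98, 115, 128, 121, 129, 120, 123, 116, 131, 125, 138, 130, 135, 129, 138]
-0.078 [81, 81, 73, 82, 72, 85, 77, 82, 73, 78, 71, 80, 79, 83, 77, 77, 82, 151, 121, 82, 97]
   now [72, 84, 72, 79, 68, 79, 105, 144, 134, 137, 134, 140, 122, 128, 115, 134, 117, 131, 118, 132, 123]
-0.075 [128, 114, 123, 112, 118, 112, 131, 112, 131, 115, 123, 109, 129, 113, 128, 102, 109, 150, 108, 85, 75]
   now [98, 106, 120, 112, 117, 110, 144, 162, 170, 163, 166, 159, 159, 154, 163, 155, 157, 154, 138, 162, 151]
0.075 [136, 129, 133, 126, 132, 129, 134, 131, 133, 126, 134, 129, 137, 133, 134, 107, 110, 154, 147, 149, 141]
   now [133, 125, 130, 123, 133, 129, 135, 133, 135, 124, 134, 132, 134, 129, 132, 103, 111, 149, 144, 147, 139]
0.078 [112, 97, 114, 100, 119, 108, 112, 105, 115, 103, 116, 109, 115, 107, 115, 98, 118, 150, 150, 153, 151]
   now [111, 95, 110, 97, 119, 106, 113, 101, 110, 98, 113, 106, 111, 105, 111, 97, 117, 149, 147, 152, 146]
0.081 [110, 95, 109, 93, 96, 100, 95, 99, 97, 90, 89, 96, 94, 97, 93, 94, 96, 125, 148, 153, 155]
   now [107, 93, 105, 89, 91, 96, 90, 94, 91, 90, 87, 92, 89, 93, 95, 89, 93, 131, 148, 151, 147]
```

At y=+0.075 to 0.081 the near wall's visible strip is unchanged, so the near wall is still upright. I'm handing in.

```bash
python3 -c "
from workcell import manip
print(manip.hand_in())"
```

```text
the job is handed in; nothing more can be done
None
```

The job is handed in at about 21 s on the clock: both end walls are upright, all seven taro are in the crate, the tray lies flat on its stand, and nothing I measured or saw suggests a bystander moved.

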